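# Lay out the rinsed brewing fittings on their silhouette pads

### The arm

A 7-joint arm with a two-finger parallel gripper is mounted at the origin on the work surface. World frame = base frame: x ahead of the robot, y to its left, z up, the work surface at z = 0. Lengths are in m, angles in rad, forces in N, time in s.
With the tool pointing down it reaches from about 0.35 to 0.9 m from the base axis. Payload 7.2 kg.
Tool frame: the origin (TCP) lies midway between the tips of the shut fingers; the grasp point (between the pads) lies 19 mm behind it; z points along the fingers, y is the line along which they close (so a half turn about z gives the same grasp; the last joint's range is limited). The gripper opens to 85 mm and grips with 20 to 120 N. Pads are 22 mm wide; open, the fingers measure 114 mm over their backs; the gripper's body (76 mm by 85 mm) begins 54 mm behind the grasp point. The pads swing forward as they close: fully open they stand 13 mm farther back than shut.
Start: joints at [1.263, 0.411, -0.013, 1.596, 0.006, 1.134, -0.082], TCP at [0.148, -0.607, 0.231] pointing down, gripper open.
Joint ranges: [-2.95, 2.95], [-0.29, 1.99], [-1.47, 1.44], [0.14, 2.54], [-1.03, 4.17], [0.13, 1.85], [-2.86, 2.86]. Speed limits (rad/s): [2.39, 2.39, 3.01, 3.01, 3.14, 3.14, 3.14].

### API

Orientations are given as a unit quaternion [w, x, y, z].
In Python, from rig import ctrl, cams, ticket gives the robot as it stands.
- The arm moves only by the tool drive_tool, never from a script. Its arguments are lists of equal length, an entry for each row: "xyz": the shift along the tool's x, y, z in units of 25 mm (1.0 is 25 mm), a list of three; "twist": the turn, a rotation vector about the tool's x, y, z in units of 5 degrees (1.0 is 5 degrees), a list of three; "fingers": the opening, from 0 (shut) to 1 (fully open). A call has 1 to 5 rows; each row is the pose to reach, as a shift and turn from the pose commanded when the call began, along the tool's axes at that moment; what a row does not reach only later rows make up. A row lasts 1/8 s, in which the tool goes at most 62.5 mm and 10.7 degrees, less where a joint would pass 70% of its speed; a pose out of reach is approached as far as the arm can. A call with a gripper value outside its range is refused whole. The fingers move at their own pace and stop on an object; "force" is the grip in N (left out, the last holds). Time passes only in rows, so rows that repeat a pose let the fingers close. It gives the time, the measured TCP pose, the force, the opening and the grip force at its end, in the units of the state.
- ctrl.get_state(): the state, without advancing time (a new reading comes with each control period).
- cams.grab_frame(name): name is "side" or "top"; returns a dict with "img" (384x512x3 uint8, red, green, blue), "z_map" (384x512 float32, m along the optical axis (not along the pixel's ray), 0 where there is no reading), "fovy" (degrees; the focal length in pixels is half the picture's height over the tangent of half this angle, whatever the lens; pixels are square), "cx", "cy" (the principal point, pixels), "k1" (the pictures are not rectified: a ray, as slopes to the right and down, at radius r is drawn at 1 + k1 r^2 times it, then the intrinsics apply), "eye" and "attitude" of the camera in the world. Camera axes: x right, y up, looking along -z (the intrinsics and any distortion apply to the point x, -y, -z); pixel columns grow to the right and rows downward; lengths in m; the calibration is good to about 2 mm. A picture is of the moment at which its call begins.
- ticket.hand_in(): hands the job in; it is judged then, once.
The state is a dict: "time": time; "joints": joint angles; "qvel": joint speeds; "joint_torque": joint torques, N m; "ee_pos": TCP position; "tcp_rot": TCP orientation; "force": force on the tool from outside, world axes, zero at the start; "wrist_torque": the same for the moment, N m; "width": opening from 0.0 (shut) to 1.0 (fully open); "gripper_force": force on a finger pad.
Only numpy, scipy, OpenCV 4.12 (cv2) and the standard library are available. Lean on these libraries where they do the work, as an engineer would, in place of code of your own. Each camera call takes 0.05 s, during which the arm holds its last target. There are 200 camera calls.

### The job

Put each of the four brewing fittings (sight glass, brass cross, hose coupler, pressure gauge) on the dark pad that shows its silhouette, centred on the silhouette, lying the way up it lies now and turned to match it. Set each one down rather than dropping it, let go, and leave the white yeast tub and the amber jar where they stand.

Things in the scene. Friction and masses are not known exactly. Their poses are not given: they have to be found in the camera images.
- sight_glass: Sight glass lying on its side: green glass tube, 32 mm diameter, 80 mm long, between two square steel flanges 48 x 48 x 10 mm; 100 mm long in all. Origin: centre of the underside; x along the tube, z up; tube axis 24 mm above the origin. Both ends alike. Grip across the middle of the tube (closing along y). About 0.26 kg. Starts in the near row.
- brass_cross: Brass four-way pipe cross lying flat: four equal arms along x and y, 80 mm end to end, 30 mm high at the end collars, and a square stub 24 x 24 mm (sides along x and y) in the middle, up to 64 mm above the underside. Origin: centre of the underside, z up. Same at every quarter turn. Grip the stub, clear from 30 to 64 mm. About 0.34 kg. Starts in the near row.
- hose_coupler: Hose coupler lying on its side: orange square collar, 34 mm long (x), 36 mm wide and high, in the middle of a black round barrel 26 mm in diameter and 76 mm long. Origin: centre of the collar's underside; x along the barrel, z up. Both ends alike. Grip across the collar (closing along y). About 0.09 kg. Starts in the near row.
- gauge: Dial pressure gauge lying face up: round steel can, 52 mm diameter, 30 mm high, white dial with red needle on top. Origin: centre of the underside, z up. Any yaw will do. About 0.2 kg. Starts in the near row.
- pad_sight_glass: The sight glass's pad. Dark rubber pad fixed to the counter, 120 (x) by 100 (y) by 4 mm, with a pale flat silhouette at its centre: a dumb-bell, a bar along the pad's x with a short crossbar at each end, 106 mm long and 54 mm wide. Origin: centre of its underside (counter height; top face at +4 mm), z up. Its x points away from the robot within 0.3 rad. In the far row, in any order.
- pad_brass_cross: The brass cross's pad. Dark rubber pad fixed to the counter, 120 (x) by 100 (y) by 4 mm, with a pale flat silhouette at its centre: a plus sign 86 mm across with arms along the pad's x and y. Origin: centre of its underside (counter height; top face at +4 mm), z up. Its x points away from the robot within 0.3 rad. In the far row, in any order.
- pad_hose_coupler: The hose coupler's pad. Dark rubber pad fixed to the counter, 120 (x) by 100 (y) by 4 mm, with a pale flat silhouette at its centre: a bar 82 x 32 mm along the pad's x with a wider block (40 x 42 mm) in its middle. Origin: centre of its underside (counter height; top face at +4 mm), z up. Its x points away from the robot within 0.3 rad. In the far row, in any order.
- pad_gauge: The gauge's pad. Dark rubber pad fixed to the counter, 120 (x) by 100 (y) by 4 mm, with a pale flat silhouette at its centre: a disc 58 mm in diameter. Origin: centre of its underside (counter height; top face at +4 mm), z up. Its x points away from the robot within 0.3 rad. In the far row, in any order.
- yeast_tub: Bystander: white plastic tub with a white lid, 58 mm in diameter, 68 mm high, standing loose among the fittings. Origin: centre of its underside. To be left where it is.
- amber_jar: Bystander: amber glass jar with a black cap, 52 mm in diameter, 75 mm high, standing loose among the fittings. Origin: centre of its underside. To be left where it is.
Things that resemble listed ones, but are neither listed nor needed, are in the scene too. What is shaped like the sight_glass but blue is not meant. Several things look just like the hose_coupler: the one meant starts nearest to the robot's base.

How it is judged:
At the end, for the whole second after the job is handed in: Each fitting is at rest on its own pad: centre within 12 mm of the pad's, underside 1 to 8 mm above the counter, upright within 0.12 rad; sight glass and coupler along the pad's x within 0.26 rad (either way), the cross's arms along the pad's axes within 0.26 rad; gauge at any yaw (horizontal distance between sight_glass and pad_sight_glass below 0.012 m and z of sight_glass in the frame of pad_sight_glass between 0.001 and 0.008 m and angle between each of sight_glass, brass_cross, hose_coupler, gauge's own z axis and vertical below 0.12 rad and linear speed of each of sight_glass, brass_cross, hose_coupler, gauge below 0.02 m/s and angular speed of each of sight_glass, brass_cross, hose_coupler, gauge below 0.2 rad/s and angle between the x axis of sight_glass and the x axis of pad_sight_glass, either way round below 0.26 rad and horizontal distance between brass_cross and pad_brass_cross below 0.012 m and z of brass_cross in the frame of pad_brass_cross between 0.001 and 0.008 m and (angle between the x axis of brass_cross and the x axis of pad_brass_cross, either way round below 0.26 rad or angle between the x axis of brass_cross and the y axis of pad_brass_cross, either way round below 0.26 rad) and horizontal distance between hose_coupler and pad_hose_coupler below 0.012 m and z of hose_coupler in the frame of pad_hose_coupler between 0.001 and 0.008 m and angle between the x axis of hose_coupler and the x axis of pad_hose_coupler, either way round below 0.26 rad and horizontal distance between gauge and pad_gauge below 0.012 m and z of gauge in the frame of pad_gauge between 0.001 and 0.008 m); the robot touches nothing.
It fails at once if a fitting is dropped (falls freely from more than about 25 mm) ((linear speed of sight_glass above 0.7 m/s and contact force between sight_glass and the fingers below 0.2 N) or (linear speed of brass_cross above 0.7 m/s and contact force between brass_cross and the fingers below 0.2 N) or (linear speed of hose_coupler above 0.7 m/s and contact force between hose_coupler and the fingers below 0.2 N) or (linear speed of gauge above 0.7 m/s and contact force between gauge and the fingers below 0.2 N)).
It fails at once if the yeast tub is pushed more than 20 mm from its place or knocked over (distance of yeast_tub from where it was at the start of the episode above 0.02 m or angle between yeast_tub's own z axis and vertical above 0.5 rad).
It fails at once if the amber jar is pushed more than 20 mm from its place or knocked over (distance of amber_jar from where it was at the start of the episode above 0.02 m or angle between amber_jar's own z axis and vertical above 0.5 rad).
It also fails if it takes over 120 s, if anything falls off the work surface, if the arm or the gripper's body presses on something with over 40 N, if the wrist force passes 120 N, or if a joint passes its speed limit or range.

## Working session

There is one attempt and no reset: what is moved stays moved. The work goes in short steps, Python scripts to look and compute and a tool call to move; the robot and the scene stay as the last step left them, time stands still between calls to the robot, and variables do not carry over. Pictures are saved under pics/ and viewed, at most 14 in all, crops included, and the job is handed in when it is done.

Besides the shell and the picture viewer there is one more tool, called after "Emit:" by a JSON object that holds its "op" and its "data". drive_tool: Moves the arm, as the interface text tells. Its arguments: {"type":"object","properties":{"xyz":{"type":"array","items":{"type":"array","items":{"type":"number"}}},"twist":{"type":"array","items":{"type":"array","items":{"type":"number"}}},"fingers":{"type":"array","items":{"type":"number"}},"force":{"type":"number"}},"required":["xyz","twist","fingers"]}

```bash
mkdir -p pics; cat > h.py <<'E'
import numpy as np, cv2, sys
from rig import ctrl, cams, ticket
from scipy.spatial.transform import Rotation as R
def rot(q): return R.from_quat([q[1],q[2],q[3],q[0]])
def look(n):
    return cams.grab_frame(n)
def rays(f,uv):
    h,w=f["img"].shape[:2]; F=h/2/np.tan(np.radians(f["fovy"])/2)
    d=(np.atleast_2d(uv).astype(float)-[f["cx"],f["cy"]])/F
    s=d.copy()
    for _ in range(20): s=d/(1+f["k1"]*(s**2).sum(1,keepdims=True))
    return s
def plane(f,uv,z):
    s=rays(f,uv); D=rot(f["attitude"]).apply(np.c_[s[:,0],-s[:,1],-np.ones(len(s))])
    e=np.array(f["eye"]); return e+D*((z-e[2])/D[:,2])[:,None]
def cloud(f):
    h,w=f["img"].shape[:2]; v,u=np.mgrid[:h,:w]; s=rays(f,np.c_[u.ravel(),v.ravel()]); Z=f["z_map"].ravel()[:,None]
    P=np.array(f["eye"])+rot(f["attitude"]).apply(np.c_[s[:,0],-s[:,1],-np.ones(len(s))]*Z)
    return P.reshape(h,w,3)
def save(f,name,crop=None,k=1.5):
    im=f["img"][:,:,::-1]
    if crop: a,b,c,d=crop; im=im[b:d,a:c]
    cv2.imwrite("pics/"+name,cv2.resize(im,None,fx=k,fy=k,interpolation=cv2.INTER_CUBIC))
E
python3 - <<'E'
from h import *
for n in("top","side"):
    f=look(n); save(f,n+"0.png"); print(n,{k:f[k] for k in f if k not in("img","z_map")})
s=ctrl.get_state(); print(s["ee_pos"],s["tcp_rot"],s["width"],rot(s["tcp_rot"]).as_matrix().round(3))
E
```

```text
top {'fovy': 42.57533810241639, 'cx': 261.9064752093908, 'cy': 196.462602898106, 'k1': -0.1624834756483863, 'eye': array([ 0.37209769, -0.03422024,  1.44908929]), 'attitude': array([ 0.71651921,  0.02639809, -0.03590393, -0.69614242])}
side {'fovy': 56.86517524725585, 'cx': 250.92994776262074, 'cy': 194.36094546246045, 'k1': 0.018493955150380034, 'eye': array([0.31376773, 0.69542628, 0.69667047]), 'attitude': array([-0.10444562, -0.0575358 ,  0.40820005,  0.90507097])}
[ 0.14832733 -0.60668289  0.23054972] [-7.06385305e-04  9.92817456e-01  1.19636877e-01 -1.31830668e-04] 0.9962104811297198 [[ 0.971  0.238 -0.   ]
 [ 0.238 -0.971  0.001]
 [-0.    -0.001 -1.   ]]
```

View pics/top0.png

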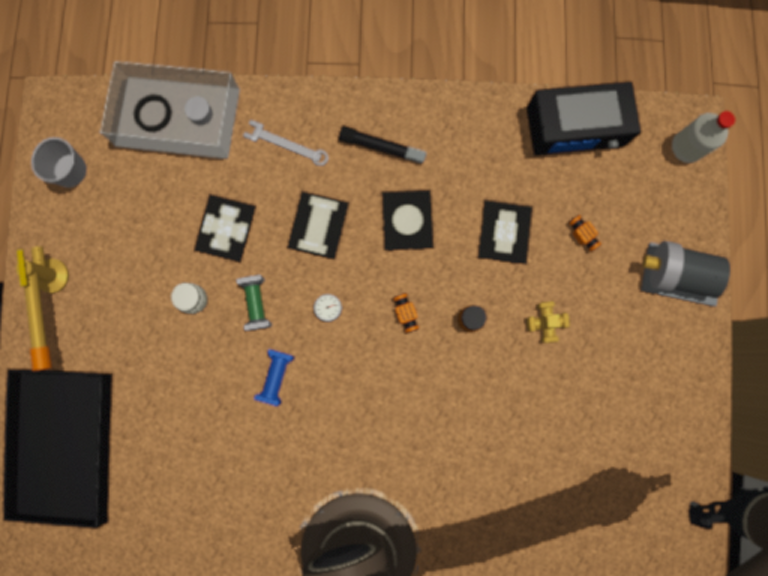

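View pics/side0.png

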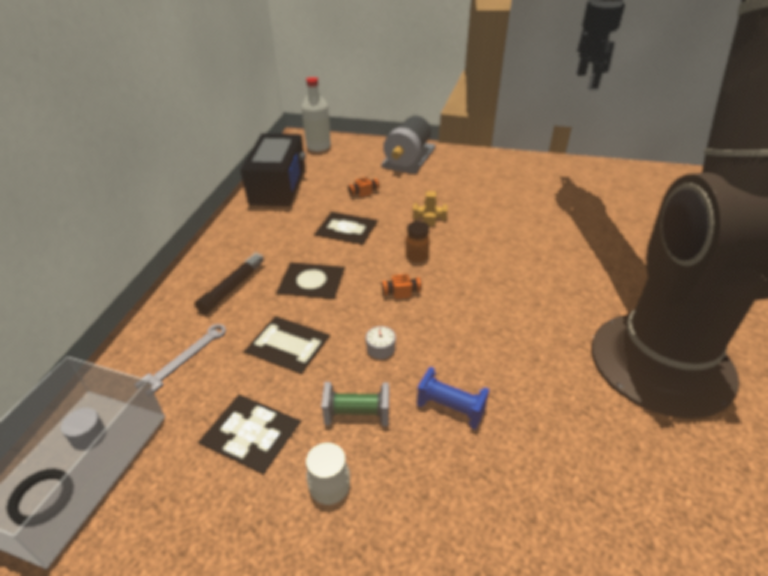

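Top view, at 1.5x scale: pads are cross (225,228), sight glass (318,225), gauge (408,220) and coupler (505,232). The green sight glass is at (254,303), the gauge at (328,308), the brass cross at (549,321), the tub at (188,298) and the jar at (472,318).

There are two orange couplers, at (405,313) and (585,233). The one at (405,313) is nearer the base (355,545), so it is the one meant. The blue dumb-bell at (274,377) is a decoy.

```bash
cat > meas.py <<'E'
from h import *
f=look("top"); hsv=cv2.cvtColor(f["img"],cv2.COLOR_RGB2HSV); C=cloud(f)
def ax(P):
    (c,(w,h),a)=cv2.minAreaRect((P[:,:2]*1000).astype(np.float32)); 
    if w<h: a+=90
    return np.array(c)/1000,(round(w),round(h)),(a+90)%180-90
def rep(name,u,v,r,lo,hi,z):
    u,v=u/1.5,v/1.5
    m=cv2.inRange(hsv,np.array(lo),np.array(hi)); k=np.zeros_like(m); cv2.circle(k,(int(u),int(v)),r,255,-1); m&=k
    n,l,st,ce=cv2.connectedComponentsWithStats(m); i=1+st[1:,4].argmax(); ys,xs=np.where(l==i)
    P=plane(f,np.c_[xs,ys],z); c,wh,a=ax(P); h=C[l==i][:,2]
    print(name,"rect",c.round(4),wh,"yaw",round(a,1),"mean",P[:,:2].mean(0).round(4),"px",len(xs),"z",np.percentile(h,[5,50,95]).round(3))
W=([0,0,130],[180,90,255])
for n,u,v in(("padcross",225,228),("padsg",318,225),("padgauge",408,220),("padcoup",505,232)): 
    rep(n,u,v,24,*W,.004); rep(n+" dark",u,v,30,[0,0,0],[180,255,60],.004)
rep("glass",254,303,26,[40,60,20],[90,255,255],.040)
rep("gauge",328,308,16,[0,0,120],[180,80,255],.030)
rep("coup",405,313,16,[3,180,100],[18,255,255],.036)
rep("coup2",585,233,16,[3,180,100],[18,255,255],.036)
rep("cross",549,321,24,[20,120,60],[35,255,255],.028)
rep("tub",188,298,16,[0,0,120],[180,80,255],.068)
rep("jar",472,318,16,[0,0,0],[180,255,70],.075)
save(f,"coup.png",(170,120,410,240),3.3)
E
python3 meas.py
```

```text
padcross rect [0.625  0.2881] (81, 83) yaw -57.2 mean [0.625 0.288] px 530 z [-0.001  0.004  0.009]
padcross dark rect [0.5877 0.2957] (95, 39) yaw 78.4 mean [0.5846 0.2962] px 257 z [-0.001  0.004  0.01 ]
padsg rect [0.6359 0.1019] (56, 107) yaw -11.7 mean [0.6354 0.1017] px 520 z [-0.001  0.004  0.009]
padsg dark rect [0.6274 0.0679] (25, 114) yaw -11.8 mean [0.627 0.067] px 275 z [-0.002  0.003  0.009]
padgauge rect [ 0.6518 -0.0762] (54, 57) yaw -88.2 mean [ 0.6518 -0.0758] px 307 z [-0.001  0.004  0.009]
padgauge dark rect [ 0.6507 -0.0756] (115, 93) yaw 4.4 mean [ 0.6501 -0.0758] px 810 z [-0.002  0.004  0.009]
padcoup rect [ 0.6343 -0.2716] (43, 83) yaw -6.4 mean [ 0.6345 -0.2716] px 343 z [-0.001  0.003  0.008]
padcoup dark rect [ 0.6329 -0.2707] (95, 115) yaw -5.8 mean [ 0.6319 -0.2699] px 751 z [-0.002  0.003  0.008]
glass rect [0.4758 0.2152] (67, 27) yaw 12.0 mean [0.4756 0.2153] px 221 z [0.03  0.038 0.043]
gauge rect [0.4693 0.0745] (52, 52) yaw 1.9 mean [0.4701 0.0746] px 282 z [-0.001  0.029  0.035]
coup rect [ 0.4643 -0.0761] (36, 38) yaw -66.6 mean [ 0.4641 -0.0761] px 159 z [0.023 0.035 0.039]
coup2 rect [ 0.6323 -0.4267] (36, 38) yaw -52.1 mean [ 0.6321 -0.4265] px 145 z [0.024 0.034 0.04 ]
cross rect [ 0.4537 -0.3557] (71, 70) yaw 50.0 mean [ 0.4546 -0.3545] px 373 z [0.019 0.028 0.065]
tub rect [0.4787 0.3378] (65, 56) yaw 74.1 mean [0.4792 0.3371] px 366 z [0.009 0.066 0.072]
jar rect [ 0.4544 -0.1968] (39, 48) yaw -88.4 mean [ 0.4541 -0.1967] px 221 z [0.042 0.073 0.079]
```

View pics/coup.png

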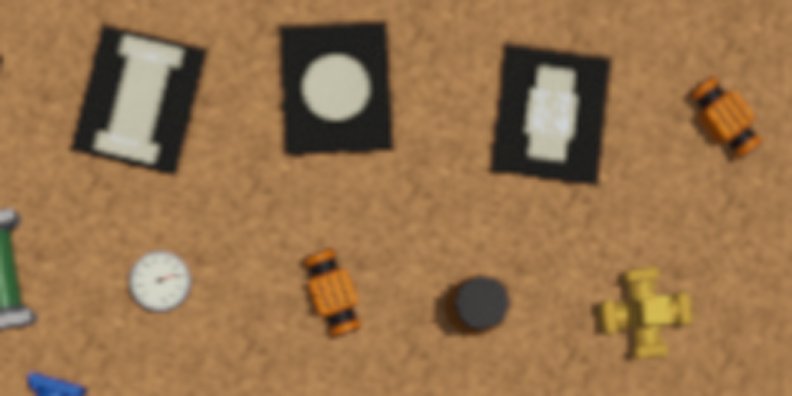

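The crop confirms it. The coupler nearest the base is at (332,292) in the crop, i.e. (270,208) in the image. The other one, at (727,117), is farther away. The cross stub top is at crop (655,308).

```bash
cat > go.py <<'E'
# usage: go.py x,y,z,yawdeg ...   -> shifts/turns in tool units from present pose
from h import *
s=ctrl.get_state(); p=np.array(s["ee_pos"]); r=rot(s["tcp_rot"]); m=r.as_matrix()
print("at",p.round(4),"yaw",round(np.degrees(np.arctan2(m[1,0],m[0,0])),1),"tilt",m[2].round(3),"w",round(s["width"],3),"F",np.round(s["force"],1),"g",s["gripper_force"],"t",round(s["time"],1))
for a in sys.argv[1:]:
    x,y,z,w=map(float,a.split(",")); w=np.radians(w)
    g=R.from_matrix([[np.cos(w),np.sin(w),0],[np.sin(w),-np.cos(w),0],[0,0,-1]])
    print(a,"xyz",(r.inv().apply(np.array([x,y,z])-p)/.025).round(2),"twist",(np.degrees((r.inv()*g).as_rotvec())/5).round(2))
E
python3 - <<'E'
from h import *
f=look("top"); print(plane(f,[[368.5,213.3]],.064)); C=cloud(f)
m=np.zeros(C.shape[:2],bool); m[195:235,350:385]=1; P=C[m&(C[:,:,2]>.05)]; print(len(P),P.mean(0),P.min(0),P.max(0))
E
python3 go.py .454,-.355,.12,5 .454,-.355,.034,5
```

```text
[[ 0.45563157 -0.35565298  0.064     ]]
74 [ 0.45070216 -0.34210325  0.11800002] [ 0.37209769 -0.36711847  0.05062543] [ 0.46557486 -0.03422024  1.44908929]
at [ 0.1484 -0.6068  0.2308] yaw 13.7 tilt [-0.    -0.001 -1.   ] w 0.999 F [ 0.1  0.7 -0.3] g 0.0 t 0.2
.454,-.355,.12,5 xyz [14.27 -6.88  4.44] twist [-0.01  0.    1.75]
.454,-.355,.034,5 xyz [14.27 -6.87  7.88] twist [-0.01  0.    1.75]
```

Emit:
{"op": "drive_tool", "data": {"xyz": [[2.2, -1.1, 0], [4.4, -2.2, 0], [6.6, -3.2, 0], [8.8, -4.3, 1], [11, -5.4, 2]], "twist": [[0, 0, 0], [0, 0, 0.5], [0, 0, 1], [0, 0, 1.5], [0, 0, 1.75]], "fingers": [1, 1, 1, 1, 1], "force": 40}}

```text
time: 0.82
ee_pos: [0.3794, -0.4142, 0.184]
tcp_rot: [0.0, 0.999, 0.043, 0.0]
force: [0.6, -0.8, -0.5]
width: 0.999
gripper_force: 0.0
```

```bash
python3 go.py .455,-.355,.12,5 .455,-.355,.034,5
```

```text
at [ 0.3794 -0.4142  0.184 ] yaw 4.9 tilt [ 0.001  0.001 -1.   ] w 0.999 F [ 0.6 -0.8 -0.5] g 0.0 t 0.8
.455,-.355,.12,5 xyz [ 3.21 -2.1   2.56] twist [ 0.01 -0.01 -0.02]
.455,-.355,.034,5 xyz [ 3.21 -2.1   6.  ] twist [ 0.01 -0.01 -0.02]
```

Emit:
{"op": "drive_tool", "data": {"xyz": [[1.6, -1.05, 0.5], [3.2, -2.1, 1.5], [3.2, -2.1, 2.5], [3.2, -2.1, 2.6], [3.2, -2.1, 2.6]], "twist": [[0, 0, 0], [0, 0, 0], [0, 0, 0], [0, 0, 0], [0, 0, 0]], "fingers": [1, 1, 0.7, 0.7, 0.7]}}

```text
time: 1.45
ee_pos: [0.4527, -0.3569, 0.1197]
tcp_rot: [0.0, 0.999, 0.043, -0.0]
force: [1.0, -0.2, 0.2]
width: 0.699
gripper_force: 0.0
```

```bash
python3 go.py .455,-.355,.034,5; python3 -c "
from h import *
f=look('side'); save(f,'s1.png',(200,80,400,220),4)"
```

```text
at [ 0.4527 -0.3569  0.1197] yaw 4.9 tilt [-0.  0. -1.] w 0.699 F [ 1.  -0.2  0.2] g 0.0 t 1.4
.455,-.355,.034,5 xyz [ 0.1  -0.07  3.43] twist [ 0.    0.   -0.02]
```

View pics/s1.png

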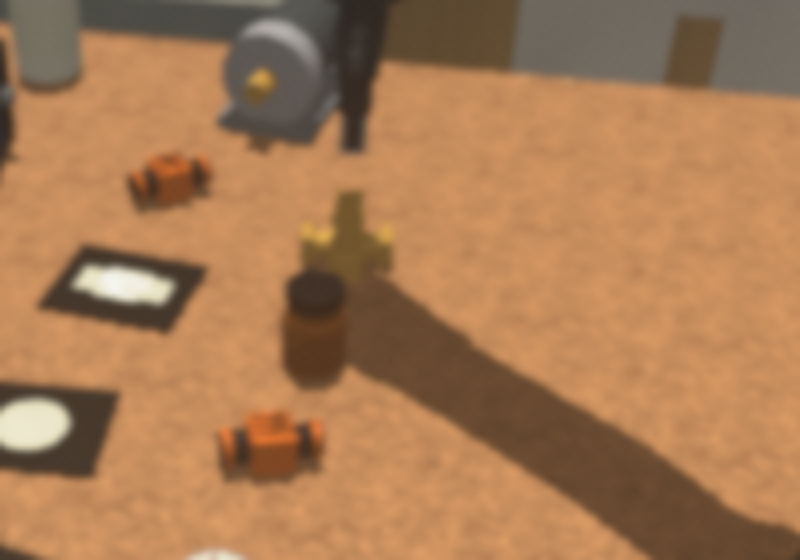

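The fingers at (353,140) are directly above the stub at (350,195), so I'm going down.

Emit:
{"op": "drive_tool", "data": {"xyz": [[0.1, 0, 2], [0.1, 0, 3.4], [0.1, 0, 3.4], [0.1, 0, 3.4], [0.1, 0, 3.4]], "twist": [[0, 0, 0], [0, 0, 0], [0, 0, 0], [0, 0, 0], [0, 0, 0]], "fingers": [0.7, 0.7, 0.7, 0, 0]}}

```text
time: 2.12
ee_pos: [0.4568, -0.3571, 0.0364]
tcp_rot: [0.001, 0.999, 0.043, 0.001]
force: [0.5, 3.8, 12.9]
width: 0.283
gripper_force: 15.1
```

Emit:
{"op": "drive_tool", "data": {"xyz": [[0, 0, 0], [0, 0, 0], [0, 0, -1], [0, 0, -2], [0, 0, -2.4]], "twist": [[0, 0, 0], [0, 0, 0], [0, 0, 0], [0, 0, 0], [0, 0, 0]], "fingers": [0, 0, 0, 0, 0]}}

```text
time: 2.75
ee_pos: [0.4563, -0.3563, 0.0961]
tcp_rot: [0.001, 0.999, 0.043, 0.001]
force: [0.2, 0.3, -3.3]
width: 0.273
gripper_force: 40.0
```

```bash
python3 go.py .625,.288,.12,-12 .625,.288,.044,-12
```

```text
at [ 0.4563 -0.3563  0.0961] yaw 5.0 tilt [ 0.002  0.002 -1.   ] w 0.273 F [ 0.2  0.3 -3.3] g 40.00504016876221 t 2.8
.625,.288,.12,-12 xyz [  8.96 -25.09  -0.98] twist [ 0.02 -0.03  3.4 ]
.625,.288,.044,-12 xyz [  8.96 -25.09   2.06] twist [ 0.02 -0.03  3.4 ]
```

Emit:
{"op": "drive_tool", "data": {"xyz": [[0.3, 0, -1.8], [1.3, -1.6, -2], [2.2, -3.6, -2], [3, -5.7, -2], [3.7, -7.8, -2]], "twist": [[0, 0, 0], [0, 0, 0.3], [0, 0, 0.6], [0, 0, 0.9], [0, 0, 1.2]], "fingers": [0, 0, 0, 0, 0]}}

```text
time: 3.38
ee_pos: [0.5309, -0.1517, 0.144]
tcp_rot: [-0.0, 1.0, -0.009, -0.0]
force: [-0.2, 0.4, -3.2]
width: 0.28
gripper_force: 39.9
```

```bash
python3 go.py .625,.288,.12,-12
```

```text
at [ 0.5309 -0.1517  0.144 ] yaw -1.1 tilt [-0. -0. -1.] w 0.28 F [-0.2  0.4 -3.2] g 39.915005564689636 t 3.4
.625,.288,.12,-12 xyz [  3.44 -17.66   0.96] twist [-0.    0.    2.19]
```

Emit:
{"op": "drive_tool", "data": {"xyz": [[0.45, -2.2, 0], [0.9, -4.4, 0], [1.3, -6.6, 0], [1.7, -8.8, 0], [2.15, -11, 0]], "twist": [[0, 0, 0.3], [0, 0, 0.6], [0, 0, 0.9], [0, 0, 1.2], [0, 0, 1.5]], "fingers": [0, 0, 0, 0, 0]}}

```text
time: 4.0
ee_pos: [0.5892, 0.122, 0.1439]
tcp_rot: [0.0, 0.997, -0.075, -0.0]
force: [0.6, 1.0, -4.4]
width: 0.273
gripper_force: 40.0
```

```bash
python3 go.py .625,.288,.12,-12 .625,.288,.06,-12
```

```text
at [0.5892 0.122  0.1439] yaw -8.6 tilt [-0.  0. -1.] w 0.273 F [ 0.6  1.  -4.4] g 39.9567836523056 t 4.0
.625,.288,.12,-12 xyz [ 0.43 -6.78  0.95] twist [0.01 0.01 0.69]
.625,.288,.06,-12 xyz [ 0.43 -6.78  3.35] twist [0.01 0.01 0.69]
```

Emit:
{"op": "drive_tool", "data": {"xyz": [[0.15, -2.2, 0], [0.3, -4.4, 0.5], [0.4, -6.4, 1.5], [0.43, -6.7, 2.8], [0.43, -6.7, 2.8]], "twist": [[0, 0, 0.3], [0, 0, 0.6], [0, 0, 0.7], [0, 0, 0.7], [0, 0, 0.7]], "fingers": [0, 0, 0, 0, 0]}}

```text
time: 4.62
ee_pos: [0.622, 0.2843, 0.0705]
tcp_rot: [0.002, 0.995, -0.104, -0.003]
force: [-0.4, -1.1, -4.0]
width: 0.269
gripper_force: 40.1
```

```bash
python3 go.py .625,.288,.043,-12
```

```text
at [0.622  0.2843 0.0705] yaw -11.9 tilt [-0.006  0.004 -1.   ] w 0.269 F [-0.4 -1.1 -4. ] g 40.14462947845459 t 4.6
.625,.288,.043,-12 xyz [ 0.09 -0.17  1.1 ] twist [0.05 0.07 0.02]
```

Emit:
{"op": "drive_tool", "data": {"xyz": [[0.08, -0.12, 0.5], [0.08, -0.12, 0.9], [0.08, -0.12, 1.1], [0.08, -0.12, 1.15], [0.08, -0.12, 1.2]], "twist": [[0, 0, 0], [0, 0, 0], [0, 0, 0], [0, 0, 0], [0, 0, 0]], "fingers": [0, 0, 0, 0, 0]}}

```text
time: 5.25
ee_pos: [0.6277, 0.287, 0.0446]
tcp_rot: [-0.0, 0.995, -0.105, 0.0]
force: [0.3, -0.8, -3.4]
width: 0.278
gripper_force: 40.2
```

```bash
python3 go.py .625,.288,.041,-12; python3 -c "
from h import *
f=look('side'); save(f,'s2.png',(110,220,250,340),4)"
```

```text
at [0.6277 0.287  0.0446] yaw -12.0 tilt [ 0.001 -0.    -1.   ] w 0.278 F [ 0.3 -0.8 -3.4] g 40.18058180809021 t 5.2
.625,.288,.041,-12 xyz [-0.11 -0.02  0.14] twist [-0.   -0.01 -0.  ]
```

View pics/s2.png

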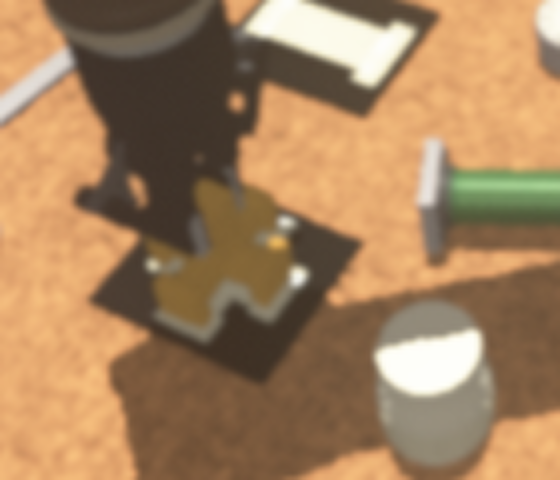

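The cross at (220,260) sits over its plus sign with an even pale rim. I'll lower it the rest of the way and let go.

Emit:
{"op": "drive_tool", "data": {"xyz": [[-0.08, 0, 0.08], [-0.08, 0, 0.16], [-0.08, 0, 0.22], [-0.08, 0, 0.26], [-0.08, 0, 0.26]], "twist": [[0, 0, 0], [0, 0, 0], [0, 0, 0], [0, 0, 0], [0, 0, 0]], "fingers": [0, 0, 0, 0, 0]}}

```text
time: 5.92
ee_pos: [0.6252, 0.2878, 0.0406]
tcp_rot: [-0.0, 0.995, -0.104, 0.0]
force: [-8.6, -3.4, 16.8]
width: 0.276
gripper_force: 42.5
```

Emit:
{"op": "drive_tool", "data": {"xyz": [[0, 0, -0.1], [0, 0, -0.1], [0, 0, -0.6], [0, 0, -2], [0, 0, -4]], "twist": [[0, 0, 0], [0, 0, 0], [0, 0, 0], [0, 0, 0], [0, 0, 0]], "fingers": [0.6, 0.6, 0.6, 0.8, 0.8]}}

```text
time: 6.55
ee_pos: [0.6247, 0.2871, 0.1379]
tcp_rot: [0.001, 0.995, -0.105, -0.001]
force: [0.1, 1.2, 0.3]
width: 0.792
gripper_force: 0.0
```

```bash
python3 go.py .476,.2152,.1,12 .476,.2152,.008,12
```

```text
at [0.6247 0.2871 0.1379] yaw -12.0 tilt [-0.002  0.002 -1.   ] w 0.792 F [0.1 1.2 0.3] g 0.0 t 6.5
.476,.2152,.1,12 xyz [-5.22  4.05  1.53] twist [ 0.01  0.03 -4.8 ]
.476,.2152,.008,12 xyz [-5.21  4.04  5.21] twist [ 0.01  0.03 -4.8 ]
```

Emit:
{"op": "drive_tool", "data": {"xyz": [[-1.7, 1.3, 0], [-3.4, 2.6, 0.5], [-5.2, 4.05, 1], [-5.2, 4.05, 1.5], [-5.2, 4.05, 1.5]], "twist": [[0, 0, -1.5], [0, 0, -3], [0, 0, -4.8], [0, 0, -4.8], [0, 0, -4.8]], "fingers": [0.8, 0.8, 0.8, 0.8, 0.8]}}

```text
time: 7.18
ee_pos: [0.478, 0.2156, 0.1005]
tcp_rot: [-0.0, 0.995, 0.104, 0.0]
force: [0.3, -0.3, 0.4]
width: 0.795
gripper_force: 0.0
```

```bash
python3 go.py .476,.2152,.008,12; python3 -c "
from h import *
f=look('side'); save(f,'s3.png',(140,200,320,335),4)"
```

```text
at [0.478  0.2156 0.1005] yaw 11.9 tilt [ 0.001 -0.    -1.   ] w 0.795 F [ 0.3 -0.3  0.4] g 0.0 t 7.2
.476,.2152,.008,12 xyz [-0.08  0.    3.7 ] twist [-0.   -0.01 -0.02]
```

View pics/s3.png

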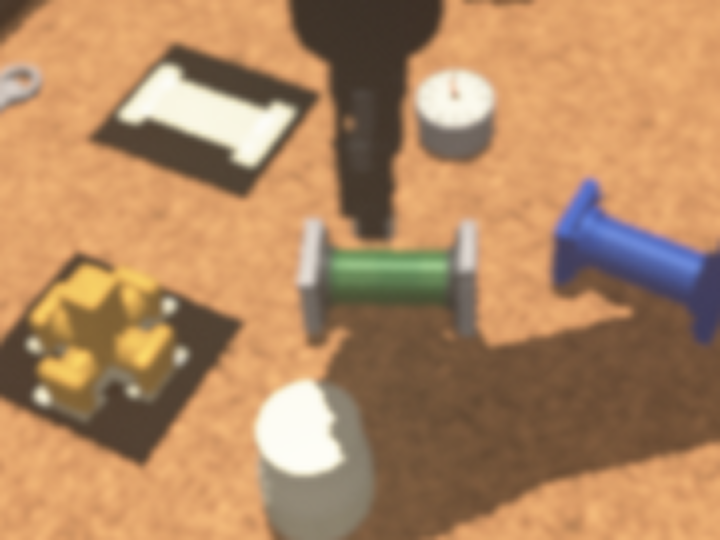

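The cross sits well at (100,335). The gripper at (375,225) is a few mm past the tube's middle at (388,275), so I'll go back slightly and down.

Emit:
{"op": "drive_tool", "data": {"xyz": [[-0.18, 0, 1.8], [-0.18, 0, 3.4], [-0.18, 0, 3.65], [-0.18, 0, 3.65], [-0.18, 0, 3.65]], "twist": [[0, 0, 0], [0, 0, 0], [0, 0, 0], [0, 0, 0], [0, 0, 0]], "fingers": [0.8, 0.8, 0.8, 0, 0], "force": 40}}

```text
time: 7.85
ee_pos: [0.4742, 0.2154, 0.0105]
tcp_rot: [-0.0, 0.995, 0.104, 0.001]
force: [-0.7, -1.2, -0.0]
width: 0.381
gripper_force: 0.0
```

Emit:
{"op": "drive_tool", "data": {"xyz": [[0, 0, 0], [0, 0, 0], [0, 0, -1], [0, 0, -2.5], [0, 0, -4]], "twist": [[0, 0, 0], [0, 0, 0], [0, 0, 0], [0, 0, 0], [0, 0, 0]], "fingers": [0, 0, 0, 0, 0]}}

```text
time: 8.48
ee_pos: [0.4726, 0.2143, 0.1104]
tcp_rot: [0.0, 0.995, 0.104, -0.0]
force: [1.0, 0.1, -2.1]
width: 0.367
gripper_force: 40.1
```

```bash
python3 go.py .6357,.1018,.11,-11.8 .6357,.1018,.035,-11.8
```

```text
at [0.4726 0.2143 0.1104] yaw 12.0 tilt [-0.  0. -1.] w 0.367 F [ 1.   0.1 -2.1] g 40.09892821311951 t 8.5
.6357,.1018,.11,-11.8 xyz [5.45 5.76 0.01] twist [0.   0.   4.76]
.6357,.1018,.035,-11.8 xyz [5.45 5.76 3.01] twist [0.   0.   4.76]
```

Emit:
{"op": "drive_tool", "data": {"xyz": [[1.5, 1.5, 0], [3, 3.1, 0], [4.5, 4.7, 0], [5.45, 5.75, 1], [5.45, 5.75, 2.8]], "twist": [[0, 0, 1.2], [0, 0, 2.5], [0, 0, 4], [0, 0, 4.76], [0, 0, 4.76]], "fingers": [0, 0, 0, 0, 0]}}

```text
time: 9.1
ee_pos: [0.64, 0.0988, 0.0402]
tcp_rot: [0.0, 0.994, -0.106, 0.003]
force: [-0.4, 0.6, -2.8]
width: 0.365
gripper_force: 40.3
```

Emit:
{"op": "drive_tool", "data": {"xyz": [[0, 0, 0], [0, 0, 0], [0, 0, 0], [0, 0, 0], [0, 0, 0]], "twist": [[0, 0, 0], [0, 0, 0], [0, 0, 0], [0, 0, 0], [0, 0, 0]], "fingers": [0, 0, 0, 0, 0]}}

```text
time: 9.72
ee_pos: [0.6363, 0.1024, 0.0399]
tcp_rot: [-0.0, 0.995, -0.103, 0.001]
force: [0.4, 0.0, -2.0]
width: 0.369
gripper_force: 40.5
```

```bash
python3 go.py .6357,.1018,.015,-11.8; python3 -c "
from h import *
f=look('side'); save(f,'s4.png',(140,170,280,270),5)"
```

```text
at [0.6363 0.1024 0.0399] yaw -11.8 tilt [ 0.001 -0.    -1.   ] w 0.369 F [ 0.4  0.  -2. ] g 40.4558265209198 t 9.7
.6357,.1018,.015,-11.8 xyz [-0.02  0.03  0.99] twist [-0.   -0.01  0.  ]
```

View pics/s4.png

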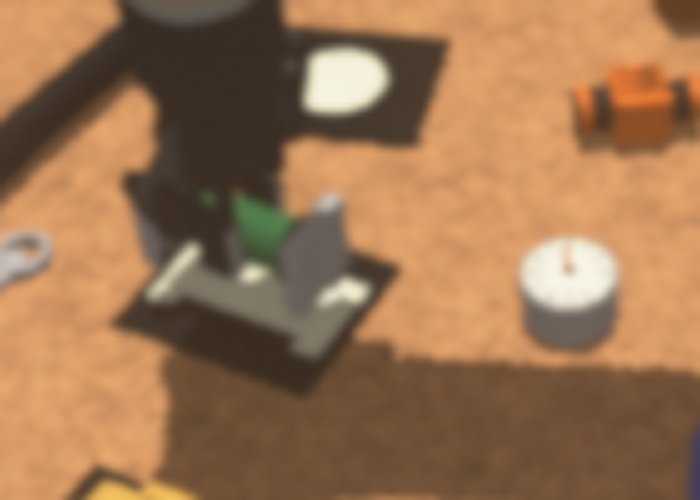

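The sight glass hangs parallel above its dumb-bell at (260,300). Lowering.

Emit:
{"op": "drive_tool", "data": {"xyz": [[0, 0, 0.5], [0, 0, 0.85], [0, 0, 1], [0, 0, 1.06], [0, 0, 1.1]], "twist": [[0, 0, 0], [0, 0, 0], [0, 0, 0], [0, 0, 0], [0, 0, 0]], "fingers": [0, 0, 0, 0, 0]}}

```text
time: 10.4
ee_pos: [0.6351, 0.1021, 0.0145]
tcp_rot: [0.001, 0.995, -0.103, -0.001]
force: [-17.4, -3.5, 39.2]
width: 0.368
gripper_force: 45.7
```

Emit:
{"op": "drive_tool", "data": {"xyz": [[0, 0, -0.1], [0, 0, -0.1], [0, 0, -0.6], [0, 0, -2], [0, 0, -3.6]], "twist": [[0, 0, 0], [0, 0, 0], [0, 0, 0], [0, 0, 0], [0, 0, 0]], "fingers": [0.6, 0.6, 0.7, 0.9, 1]}}

```text
time: 11.02
ee_pos: [0.6356, 0.1022, 0.1021]
tcp_rot: [0.0, 0.995, -0.103, -0.001]
force: [1.0, -0.3, 0.2]
width: 0.996
gripper_force: 0.0
```

```bash
python3 go.py .4698,.0746,.1,5 .4698,.0746,-.001,5
```

```text
at [0.6356 0.1022 0.1021] yaw -11.8 tilt [-0.001  0.    -1.   ] w 0.996 F [ 1.  -0.3  0.2] g 0.0 t 11.0
.4698,.0746,.1,5 xyz [-6.27  2.44  0.09] twist [ 0.    0.02 -3.36]
.4698,.0746,-.001,5 xyz [-6.26  2.44  4.13] twist [ 0.    0.02 -3.36]
```

Emit:
{"op": "drive_tool", "data": {"xyz": [[-2, 0.8, -0.3], [-4.2, 1.6, 0], [-6.1, 2.4, 0], [-6.25, 2.44, 1], [-6.25, 2.44, 1]], "twist": [[0, 0, -1], [0, 0, -2], [0, 0, -3.36], [0, 0, -3.36], [0, 0, -3.36]], "fingers": [1, 1, 1, 1, 1]}}

```text
time: 11.65
ee_pos: [0.4696, 0.0742, 0.0761]
tcp_rot: [0.0, 0.999, 0.043, -0.001]
force: [-0.2, 0.1, 0.7]
width: 1.002
gripper_force: 0.0
```

```bash
python3 go.py .4698,.0746,-.001,5; python3 -c "
from h import *
f=look('side'); save(f,'s5.png',(150,170,310,290),4.5)"
```

```text
at [0.4696 0.0742 0.0761] yaw 5.0 tilt [-0.002  0.    -1.   ] w 1.002 F [-0.2  0.1  0.7] g 0.0 t 11.7
.4698,.0746,-.001,5 xyz [ 0.01 -0.02  3.09] twist [ 0.    0.02 -0.  ]
```

View pics/s5.png

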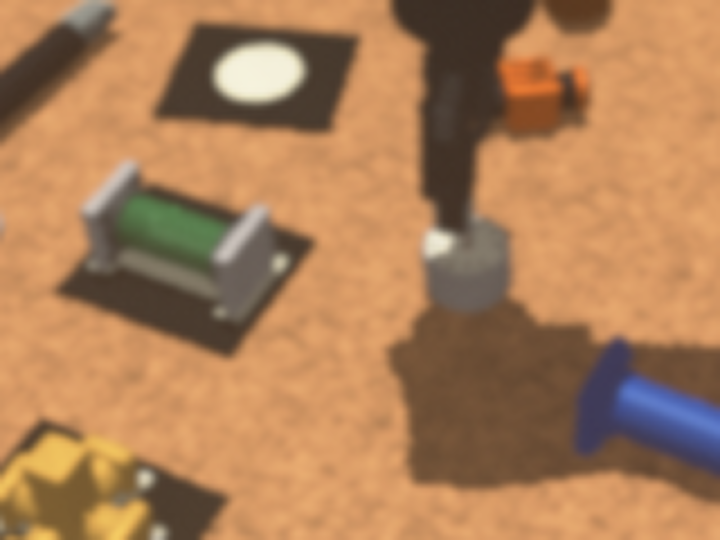

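The sight glass rests on its silhouette at (180,245). The gripper stands over the gauge at (467,260), so I'm going down.

Emit:
{"op": "drive_tool", "data": {"xyz": [[0, 0, 1.5], [0, 0, 2.6], [0, 0, 3], [0, 0, 3], [0, 0, 3]], "twist": [[0, 0, 0], [0, 0, 0], [0, 0, 0], [0, 0, 0], [0, 0, 0]], "fingers": [1, 1, 1, 0.4, 0.4], "force": 40}}

```text
time: 12.32
ee_pos: [0.4715, 0.0746, 0.0025]
tcp_rot: [-0.0, 0.999, 0.043, 0.001]
force: [-1.3, -1.1, 7.0]
width: 0.602
gripper_force: 6.3
```

Emit:
{"op": "drive_tool", "data": {"xyz": [[0, 0, 0], [0, 0, 0], [0, 0, 0], [0, 0, 0], [0, 0, -0.4]], "twist": [[0, 0, 0], [0, 0, 0], [0, 0, 0], [0, 0, 0], [0, 0, 0]], "fingers": [0.4, 0.4, 0.4, 0.4, 0.4]}}

```text
time: 12.95
ee_pos: [0.4702, 0.0744, 0.0118]
tcp_rot: [0.0, 0.999, 0.044, -0.0]
force: [0.3, 0.2, -2.1]
width: 0.595
gripper_force: 42.3
```

Emit:
{"op": "drive_tool", "data": {"xyz": [[0, 0, -1], [0, 0, -2], [0, 0, -3], [0, 0, -3], [0, 0, -3]], "twist": [[0, 0, 0], [0, 0, 0], [0, 0, 0], [0, 0, 0], [0, 0, 0]], "fingers": [0.4, 0.4, 0.4, 0.4, 0.4]}}

```text
time: 13.58
ee_pos: [0.4701, 0.0743, 0.0861]
tcp_rot: [0.0, 0.999, 0.043, -0.0]
force: [-0.4, -0.5, -2.8]
width: 0.591
gripper_force: 42.3
```

```bash
python3 go.py .6515,-.076,.095,5 .6515,-.076,.03,5
```

```text
at [0.4701 0.0743 0.0861] yaw 5.0 tilt [-0.  0. -1.] w 0.591 F [-0.4 -0.5 -2.8] g 42.338114976882935 t 13.6
.6515,-.076,.095,5 xyz [ 6.71  6.62 -0.36] twist [ 0.  0. -0.]
.6515,-.076,.03,5 xyz [6.71 6.62 2.24] twist [ 0.  0. -0.]
```

Emit:
{"op": "drive_tool", "data": {"xyz": [[1.4, 1.4, -0.3], [2.9, 2.9, -0.3], [4.4, 4.4, -0.3], [5.8, 5.8, 0], [6.7, 6.6, 1]], "twist": [[0, 0, 0], [0, 0, 0], [0, 0, 0], [0, 0, 0], [0, 0, 0]], "fingers": [0.4, 0.4, 0.4, 0.4, 0.4]}}

```text
time: 14.2
ee_pos: [0.6536, -0.078, 0.0605]
tcp_rot: [0.001, 0.999, 0.042, 0.001]
force: [0.5, 0.5, -3.4]
width: 0.597
gripper_force: 42.5
```

Emit:
{"op": "drive_tool", "data": {"xyz": [[0, 0, 0.6], [0, 0, 1], [0, 0, 1.3], [0, 0, 1.3], [0, 0, 1.3]], "twist": [[0, 0, 0], [0, 0, 0], [0, 0, 0], [0, 0, 0], [0, 0, 0]], "fingers": [0.4, 0.4, 0.4, 0.4, 0.4]}}

```text
time: 14.82
ee_pos: [0.6521, -0.0749, 0.0298]
tcp_rot: [0.0, 0.999, 0.044, 0.001]
force: [0.2, -0.1, -2.2]
width: 0.598
gripper_force: 42.5
```

```bash
python3 go.py .6515,-.076,.007,5; python3 -c "
from h import *
f=look('side'); save(f,'s6.png',(160,140,290,230),5)"
```

```text
at [ 0.6521 -0.0749  0.0298] yaw 5.0 tilt [ 0.001  0.    -1.   ] w 0.598 F [ 0.2 -0.1 -2.2] g 42.451711893081665 t 14.8
.6515,-.076,.007,5 xyz [-0.03  0.04  0.91] twist [ 0.   -0.01  0.  ]
```

View pics/s6.png

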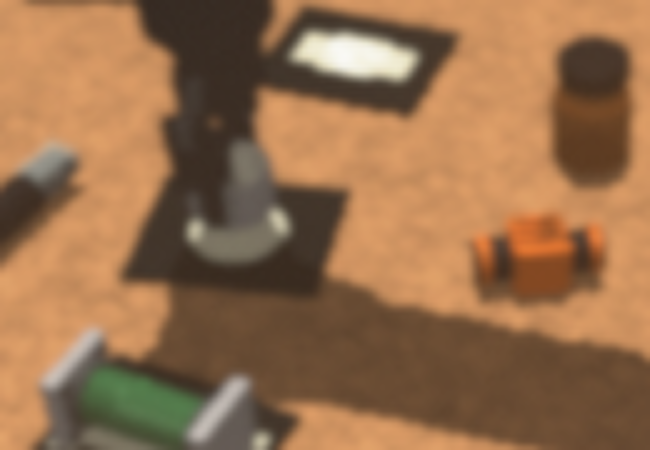

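The gauge hangs over its disc at (238,230). Lowering slowly.

Emit:
{"op": "drive_tool", "data": {"xyz": [[0, 0, 0.4], [0, 0, 0.7], [0, 0, 0.8], [0, 0, 0.86], [0, 0, 0.92]], "twist": [[0, 0, 0], [0, 0, 0], [0, 0, 0], [0, 0, 0], [0, 0, 0]], "fingers": [0.4, 0.4, 0.4, 0.4, 0.4]}}

```text
time: 15.5
ee_pos: [0.6517, -0.0753, 0.0068]
tcp_rot: [0.0, 0.999, 0.043, -0.0]
force: [-6.9, 0.4, 12.4]
width: 0.592
gripper_force: 43.8
```

Emit:
{"op": "drive_tool", "data": {"xyz": [[0, 0, 0], [0, 0, -0.05], [0, 0, -0.5], [0, 0, -2], [0, 0, -3.8]], "twist": [[0, 0, 0], [0, 0, 0], [0, 0, 0], [0, 0, 0], [0, 0, 0]], "fingers": [0.8, 0.9, 1, 1, 1]}}

```text
time: 16.12
ee_pos: [0.6514, -0.0752, 0.102]
tcp_rot: [-0.0, 0.999, 0.044, -0.001]
force: [0.3, 0.2, 0.6]
width: 1.0
gripper_force: 0.0
```

```bash
python3 go.py .4642,-.0761,.08,20 .4642,-.0761,.004,20; python3 - <<'E'
from h import *
f=look("top"); C=cloud(f); hsv=cv2.cvtColor(f["img"],cv2.COLOR_RGB2HSV)
m=np.zeros(C.shape[:2],np.uint8); cv2.circle(m,(270,209),22,255,-1)
P=C[(m>0)&(C[:,:,2]>.018)&(C[:,:,2]<.05)]; (c,wh,a)=cv2.minAreaRect((P[:,:2]*1000).astype(np.float32))
d=P[:,:2]-P[:,:2].mean(0); w,v=np.linalg.eigh(d.T@d); print(c,wh,a,P.mean(0),np.degrees(np.arctan2(v[1,1],v[0,1])))
E
```

```text
at [ 0.6514 -0.0752  0.102 ] yaw 5.0 tilt [-0.001 -0.    -1.   ] w 1.0 F [0.3 0.2 0.6] g 0.0 t 16.1
.4642,-.0761,.08,20 xyz [-7.46 -0.62  0.89] twist [-0.    0.01 -3.  ]
.4642,-.0761,.004,20 xyz [-7.46 -0.61  3.93] twist [-0.    0.01 -3.  ]
(491.2811584472656, -52.11155319213867) (5.892078399658203, 0.07984308153390884) 1.5278229713439941 [ 0.49113148 -0.05212885  0.02144526] -178.550633104762
```

Emit:
{"op": "drive_tool", "data": {"xyz": [[-2.2, -0.2, -0.2], [-4.4, -0.4, 0], [-6.6, -0.55, 0.3], [-7.4, -0.6, 0.9], [-7.45, -0.62, 0.9]], "twist": [[0, 0, -1], [0, 0, -2], [0, 0, -3.2], [0, 0, -3.2], [0, 0, -3.2]], "fingers": [1, 1, 1, 0.8, 0.8]}}

```text
time: 16.8
ee_pos: [0.4636, -0.0764, 0.0787]
tcp_rot: [0.0, 0.983, 0.182, -0.001]
force: [0.6, 0.6, 0.8]
width: 0.8
gripper_force: 0.0
```

```bash
python3 go.py .4642,-.0761,.004,21; python3 -c "
from h import *
f=look('side'); save(f,'s7.png',(170,120,310,220),5)"
```

```text
at [ 0.4636 -0.0764  0.0787] yaw 21.0 tilt [-0.001  0.    -1.   ] w 0.8 F [0.6 0.6 0.8] g 0.0 t 16.8
.4642,-.0761,.004,21 xyz [ 0.03 -0.    2.99] twist [ 0.    0.01 -0.01]
```

View pics/s7.png

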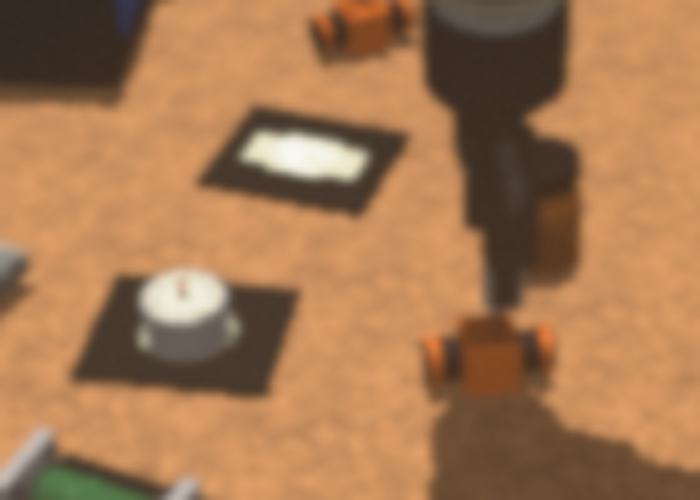

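The gauge is well placed on its disc at (185,315). The fingertips at (503,305) look slightly off the collar at (490,355), so I'll check by ray casting.

```bash
python3 - <<'E'
from h import *
f=look("side"); uv=lambda a,b:[170+a/5,120+b/5]
print("tip",plane(f,[uv(503,305)],.083)[0], "collar front bottom edge ends",plane(f,[uv(465,393),uv(524,390)],.0), "top front edge",plane(f,[uv(461,338),uv(524,338)],.036),"barrel ends",plane(f,[uv(432,360),uv(545,347)],.018))
E
```

```text
tip [ 0.4503748  -0.04564435  0.083     ] collar front bottom edge ends [[ 4.74635964e-01 -6.10166868e-02  1.11022302e-16]
 [ 4.41384560e-01 -7.10566181e-02  0.00000000e+00]] top front edge [[ 0.47857527 -0.0677264   0.036     ]
 [ 0.44316314 -0.075495    0.036     ]] barrel ends [[ 0.49536682 -0.06546074  0.018     ]
 [ 0.43312243 -0.09109197  0.018     ]]
```

The visible tip is the near finger, offset by the yaw. The TCP comes out at x≈0.462 and the coupler centre at 0.464, so they agree and I'm going down.

Emit:
{"op": "drive_tool", "data": {"xyz": [[0.03, 0, 1.5], [0.03, 0, 2.6], [0.03, 0, 2.95], [0.03, 0, 2.95], [0.03, 0, 2.95]], "twist": [[0, 0, 0], [0, 0, 0], [0, 0, 0], [0, 0, 0], [0, 0, 0]], "fingers": [0.8, 0.8, 0.8, 0.2, 0.2], "force": 35}}

```text
time: 17.52
ee_pos: [0.4669, -0.0758, 0.0058]
tcp_rot: [0.0, 0.983, 0.182, 0.001]
force: [-0.8, -0.3, 0.6]
width: 0.417
gripper_force: 35.2
```

Emit:
{"op": "drive_tool", "data": {"xyz": [[0, 0, 0], [0, 0, 0], [0, 0, -0.5], [0, 0, -2], [0, 0, -4]], "twist": [[0, 0, 0], [0, 0, 0], [0, 0, 0], [0, 0, 0], [0, 0, 0]], "fingers": [0.2, 0.2, 0.2, 0.2, 0.2]}}

```text
time: 18.15
ee_pos: [0.4644, -0.0756, 0.1056]
tcp_rot: [-0.001, 0.983, 0.182, -0.001]
force: [0.8, -0.5, -0.5]
width: 0.416
gripper_force: 35.3
```

```bash
python3 go.py .634,-.2714,.1,-6 .634,-.2714,.03,-6
```

```text
at [ 0.4644 -0.0756  0.1056] yaw 21.0 tilt [-0.002 -0.001 -1.   ] w 0.416 F [ 0.8 -0.5 -0.5] g 35.26096701622009 t 18.1
.634,-.2714,.1,-6 xyz [3.53 9.74 0.2 ] twist [-0.01  0.03  5.4 ]
.634,-.2714,.03,-6 xyz [3.53 9.75 3.  ] twist [-0.01  0.03  5.4 ]
```

Emit:
{"op": "drive_tool", "data": {"xyz": [[1.2, 1.8, 0], [1.9, 3.9, 0], [2.6, 6, 0], [3.2, 8.2, 0], [3.53, 9.7, 0.5]], "twist": [[0, 0, 1], [0, 0, 2.2], [0, 0, 3.4], [0, 0, 4.6], [0, 0, 5.4]], "fingers": [0.2, 0.2, 0.2, 0.2, 0.2]}}

```text
time: 18.77
ee_pos: [0.6364, -0.2733, 0.0938]
tcp_rot: [0.0, 0.999, -0.054, 0.001]
force: [0.4, 0.1, -0.7]
width: 0.417
gripper_force: 35.3
```

Emit:
{"op": "drive_tool", "data": {"xyz": [[0, 0, 1], [0, 0, 2], [0, 0, 2.4], [0, 0, 2.4], [0, 0, 2.4]], "twist": [[0, 0, 0], [0, 0, 0], [0, 0, 0], [0, 0, 0], [0, 0, 0]], "fingers": [0.2, 0.2, 0.2, 0.2, 0.2]}}

```text
time: 19.4
ee_pos: [0.6355, -0.2708, 0.0336]
tcp_rot: [0.0, 0.999, -0.052, 0.001]
force: [-0.2, 0.3, -1.2]
width: 0.417
gripper_force: 35.4
```

```bash
python3 go.py .634,-.2714,.01,-6
```

```text
at [ 0.6355 -0.2708  0.0336] yaw -6.0 tilt [ 0.002  0.    -1.   ] w 0.417 F [-0.2  0.3 -1.2] g 35.35263240337372 t 19.4
.634,-.2714,.01,-6 xyz [-0.06  0.03  0.94] twist [ 0.   -0.02 -0.  ]
```

Emit:
{"op": "drive_tool", "data": {"xyz": [[-0.04, 0.03, 0.4], [-0.04, 0.03, 0.8], [-0.04, 0.03, 0.92], [-0.04, 0.03, 0.98], [-0.04, 0.03, 1]], "twist": [[0, 0, 0], [0, 0, 0], [0, 0, 0], [0, 0, 0], [0, 0, 0]], "fingers": [0.2, 0.2, 0.2, 0.2, 0.2]}}

```text
time: 20.02
ee_pos: [0.6332, -0.2711, 0.0097]
tcp_rot: [0.0, 0.999, -0.053, -0.001]
force: [-11.4, 3.4, 26.7]
width: 0.415
gripper_force: 38.7
```

Emit:
{"op": "drive_tool", "data": {"xyz": [[0, 0, -0.05], [0, 0, -0.1], [0, 0, -0.6], [0, 0, -2], [0, 0, -4]], "twist": [[0, 0, 0], [0, 0, 0], [0, 0, 0], [0, 0, 0], [0, 0, 0]], "fingers": [0.7, 0.7, 0.8, 0.9, 0.9]}}

```text
time: 20.65
ee_pos: [0.6329, -0.2708, 0.1073]
tcp_rot: [-0.0, 0.999, -0.052, -0.001]
force: [0.6, -1.3, -0.2]
width: 0.896
gripper_force: 0.0
```

Emit:
{"op": "drive_tool", "data": {"xyz": [[-0.5, 1.8, -2], [-1.5, 3.8, -3], [-2.5, 5.8, -3], [-3.5, 7.8, -3], [-4.5, 9.8, -3]], "twist": [[0, 0, 0], [0, 0, 0], [0, 0, 0], [0, 0, 0], [0, 0, 0]], "fingers": [0.9, 0.9, 0.9, 0.9, 0.9]}}

```text
time: 21.28
ee_pos: [0.4952, -0.5046, 0.1832]
tcp_rot: [0.0, 0.999, -0.052, 0.0]
force: [0.4, -0.7, -0.0]
width: 0.901
gripper_force: 0.0
```

```bash
cat > chk.py <<'E'
import io,contextlib
with contextlib.redirect_stdout(io.StringIO()): from meas import *
rep("gauge",408,215,16,[0,0,120],[180,80,255],.034)
rep("coup",505,230,16,[3,180,100],[18,255,255],.040)
rep("glass",318,223,26,[40,60,20],[90,255,255],.044)
rep("cross",222,226,26,[20,120,60],[35,255,255],.030)
rep("tub",188,298,16,[0,0,120],[180,80,255],.068)
rep("jar",472,318,16,[0,0,0],[180,255,70],.075)
save(f,"end.png",(110,110,400,240),2.7)
E
python3 chk.py
```

```text
Traceback (most recent call last):
  File "chk.py", line 2, in <module>
    with contextlib.redirect_stdout(io.StringIO()): from meas import *
                                                    ^^^^^^^^^^^^^^^^^^
  File "meas.py", line 16, in <module>
    rep("glass",254,303,26,[40,60,20],[90,255,255],.040)
    ~~~^^^^^^^^^^^^^^^^^^^^^^^^^^^^^^^^^^^^^^^^^^^^^^^^^
  File "meas.py", line 10, in rep
    n,l,st,ce=cv2.connectedComponentsWithStats(m); i=1+st[1:,4].argmax(); ys,xs=np.where(l==i)
                                                       ~~~~~~~~~~~~~~~^^
ValueError: attempt to get argmax of an empty sequence
```

```bash
sed -i '/^W=/,$d' meas.py; python3 chk.py
```

```text
gauge rect [ 0.6482 -0.076 ] (58, 52) yaw 47.0 mean [ 0.6481 -0.0757] px 301 z [0.001 0.033 0.038]
coup rect [ 0.6303 -0.2667] (36, 35) yaw 0.7 mean [ 0.6291 -0.2662] px 145 z [0.029 0.038 0.044]
glass rect [0.6364 0.1038] (31, 66) yaw -12.5 mean [0.6362 0.1038] px 240 z [0.004 0.041 0.047]
cross rect [0.6218 0.2902] (76, 70) yaw 33.9 mean [0.6217 0.2903] px 405 z [0.007 0.032 0.069]
tub rect [0.4784 0.3362] (69, 55) yaw 80.5 mean [0.4787 0.3362] px 382 z [0.005 0.065 0.072]
jar rect [ 0.4537 -0.1975] (40, 46) yaw -43.7 mean [ 0.4542 -0.1967] px 197 z [0.045 0.073 0.079]
```

View pics/end.png

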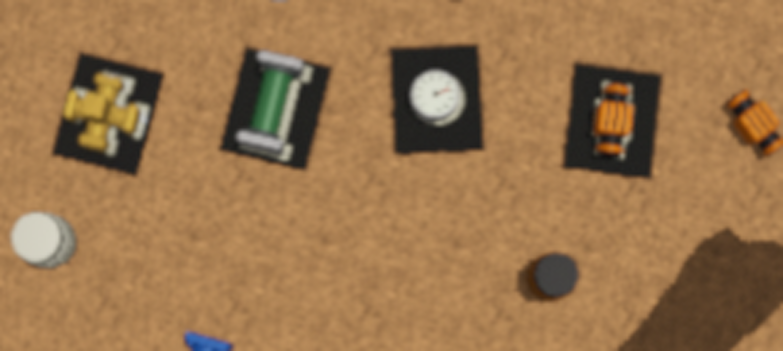

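All four sit on their silhouettes within about 5 mm, at (103,110), (270,105), (436,98) and (614,118). The tub and jar have not moved.

```bash
python3 -c "
from rig import ticket
print(ticket.hand_in())"
```

```text
the job is handed in; nothing more can be done
None
```

I put all four fittings on their matching pads, each about 5 mm or less off centre in the last picture, left the tub and jar where they stood, and handed the job in at about 21 s; the hand-in gave no verdict.

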